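# Put the glaze pan on heat and enable the hob with its key

## Task

Start warming the glaze pan: slide the saucepan along the hob, without lifting it off, from the square parking mark to the middle of the round double-ring heating mark. Then take the flat paddle-shaped key (not the T-handled one) out of its block, push it fully home in the key switch on the control box, turn it clockwise to the stop (on), and after that press the start button down; leave the key in the switch, turned on, and leave the T-handled key, the bowl, the bottle and the spatula where they are.

Things in the scene. Friction and masses are not known exactly. Their poses are not given: they have to be found in the camera images.
- pan_base (a point): Steel saucepan, 140 mm across, 65 mm tall, 0.5 to 0.85 kg, open on top, standing on the hob. This point is the centre of its underside, which rests on the hob's top, 40 mm above the table. Its z points up; its straight handle points along its -x.
- pan_handle (a point): The place to grip the saucepan's handle: 125 mm from the pan's centre along the pan's -x and 50 mm above its underside, in the middle of the handle's section. The black handle is a level bar 98 mm long (from 93 to 191 mm from the pan's centre), 22 mm wide (along y) and 18 mm thick; there is about 41 mm free below it. Axes as pan_base.
- heat_zone: Heating mark printed on the hob: two concentric light rings, 164 and 186 mm across. Its origin is their centre, on the hob's top (40 mm above the table). Seen only, nothing sticks up. It may be the left or the right of the hob's two marks, 210 mm apart.
- park_zone: Parking mark printed on the hob: one light square outline of 178 mm, where the saucepan stands at the start. Its origin is its centre, on the hob's top.
- hob: Twin hob: black glass top in a steel frame, fixed, 260 x 440 x 40 mm (x, y, z). Its origin is the centre of its underside on the table; the marks lie at its y = +105 and -105 mm.
- key_bow (a point): Loose flat key, 90 g, upright in a block, blade down. Black paddle grip (bow) 44 mm wide (x), 12 thick (y), 50 high (z); below it a steel shoulder 32 x 18 x 8 mm, then the blade. The point is the bow's middle, 33 mm above the shoulder's underside, 67 above the blade's tip; z points up. In the block the shoulder rests on the block's top, so it is 78 mm above the table.
- key_tip (a point): Middle of the end of the key's blade, hidden in the block at the start; axes as key_bow. The steel blade is 20 mm wide (x), 6 mm thick (y), 34 mm long, its last 8 mm narrowed to 14 x 4 mm. It fits the switch either way round (half a turn about z makes no difference).
- key_block: White block, fixed, 70 x 70 x 45 mm, in whose slot (24 x 10 mm, 38 mm deep) the flat key stands; origin at the centre of its underside. The key lifts straight out.
- tkey_bar (a point): The other key, which is not to be used: the same materials, 84 mm tall, but a round shaft and a round crossbar 90 mm long, 12 mm thick (T handle), standing in a second white block with a round hole. The point is the middle of the crossbar. The two blocks may change places.
- switch_slot (a point): Middle of the key slot's mouth, on the flat top of the switch's turning barrel (49 mm across), 72.5 mm above the table; a collar round it is 1.5 mm higher. The vertical slot is 22.5 mm long (x), 8.5 wide (y), 40 deep, chamfered 2 mm. The axes turn with the barrel, z up. Fully home, the key's shoulder rests on the barrel, so the bow's middle is 33 mm above this point.
- key_switch (a joint): Angle of the key switch's barrel, rad: 0 is off, 1.047 (60 degrees clockwise seen from above) is on, against a stop. It turns about the vertical through switch_slot with a friction of about 0.06 Nm and stays where it is left. The blade has about 0.13 rad of play in the slot each way.
- start_top (a point): Centre of the top face of the start button on the control box: a plain metal round button 36 mm across in a black housing, 110 mm from the key switch. It is pressed straight down.
- start (a joint): Travel of the start button, m: 0 is up, 0.006 is fully down; spring-loaded, about 5 N at the bottom.
- console: Grey control box, fixed, 220 x 150 x 70 mm (x, y, z), origin at the centre of its underside on the table. The key switch is 50 mm from its middle along -x, the start button 60 mm along +x.
- bowl_rim (a point): Small steel bowl, 110 mm across, 50 mm tall, standing by; the point is the centre of its rim.
- bottle: Plastic bottle, 66 mm across, 170 mm tall, standing by; origin at the centre of its underside.
- spatula_grip (a point): Spatula lying on the table, standing by; the point is on its handle.
Mind the look-alikes: they are no part of the job. What is shaped like the part that bears key_bow but red is not meant.

How it is judged:
On the way, in this order (a step that is already met when the one before it is completed fails the run):
1. the saucepan stands on the heating mark, its centre within 18 mm of the mark's (horizontal distance between pan_base and heat_zone below 0.018 m and angle between pan_base's own z axis and vertical below 0.05 rad), for 0.2 s.
2. the key is fully home in the switch (within 4 mm of depth) (horizontal distance between key_bow and switch_slot below 0.008 m and z of key_bow in the frame of switch_slot below 0.037 m and angle between the z axis of key_bow and the z axis of switch_slot, either way round below 0.15 rad), for 0.1 s.
3. the key, in the switch, has turned it to on (beyond 0.95 rad) (value of joint key_switch above 0.95 rad and z of key_bow in the frame of switch_slot below 0.039 m and horizontal distance between key_bow and switch_slot below 0.008 m), for 0.1 s.
4. the start button is pressed (beyond 4 mm) (value of joint start above 0.004 m), for 0.05 s.
At the end, for the whole second after the job is handed in: The pan is level, its centre within 18 mm of the heating mark's; the key stands in the switch (within 8 mm of the slot's axis, at most 6 mm short of home, within 0.15 rad of upright); the switch is on (beyond 0.95 rad); the start button has been pressed and is up again (all of step 1 and all of step 3 and angle between the z axis of key_bow and the z axis of switch_slot, either way round below 0.15 rad and value of joint start below 0.002 m); the robot touches nothing.
It fails at once if the saucepan is lifted more than 10 mm off the hob or tipped by more than 0.2 rad (height (world z) of pan_base above 0.05 m or angle between pan_base's own z axis and vertical above 0.2 rad).
It fails at once if the start button is pressed before the key switch is on (value of joint start above 0.004 m and value of joint key_switch below 0.9 rad).
It fails at once if the T-handled key is moved by more than 25 mm (distance of tkey_bar from where it was at the start of the episode above 0.025 m).
It fails at once if the bowl, the bottle or the spatula is moved by more than 40 mm (distance of any of bowl_rim, bottle, spatula_grip from where it was at the start of the episode above 0.04 m).
It also fails if it takes over 72 s, if anything falls off the work surface, if the arm or the gripper's body presses on something with over 40 N, if the wrist force passes 120 N, or if a joint passes its speed limit or range.

## Robot

A 6-joint arm with a two-finger parallel gripper is mounted at the origin on the work surface. World frame = base frame: x ahead of the robot, y to its left, z up, the work surface at z = 0. Lengths are in m, angles in rad, forces in N, time in s.
With the tool pointing down it reaches from about 0.375 to 0.9 m from the base axis. Payload 3.1 kg.
Tool frame: the origin (TCP) lies between the finger pads; the fingertips stand 19 mm ahead of it and the grasp point (between the pads) is the TCP; z points along the fingers, y is the direction in which the jaws open and shut (so a half turn about z gives the same grasp; the last joint's range is limited). The gripper opens to 85 mm and grips with 20 to 120 N. Pads are 22 mm wide; open, the fingers measure 114 mm over their backs; the gripper's body (76 mm by 85 mm) begins 54 mm behind the grasp point. The pads swing forward as they close: fully open they stand 13 mm farther back than shut.
Start: joints at [-1.397, 0.527, 1.433, -0, 1.181, -0.178], TCP at [0.215, -0.587, 0.25] pointing down, gripper open.
Joint ranges: [-3.08, 3.08], [-0.75, 2.2], [0.22, 2.44], [-1.43, 4.57], [0, 2.65], [-2.85, 2.85]. Speed limits (rad/s): [2.79, 2.79, 3.14, 3.14, 3.14, 3.14].

## Interface

Orientations are given as a unit quaternion [x, y, z, w].
In Python, from station import manip, optics, job gives the robot as it stands.
- The arm moves only by the shell command python3 -m inch 'ROWS' [OPENING] [FORCE]. ROWS is JSON, one flat list of numbers, 4 for each row, row after row: the shift along the world's x, y, z in cm, then the turn about the world's z in rad. A call has 1 to 20 rows; each row shifts and turns the commanded pose from where the row before left it; what a row does not reach is not made up. A row lasts 1/8 s, in which the tool goes at most 62.5 mm and 10.7 degrees, less where a joint would pass 70% of its speed; a pose out of reach is approached as far as the arm can. A call with a gripper value outside its range is refused whole. OPENING is the opening in per cent of the stroke, from 0 (shut) to 100 (fully open), set as the call begins (- or left out, the last holds). The fingers move at their own pace and stop on an object; FORCE is the grip in N (left out, the last holds). Time passes only in rows, so rows that do not move let the fingers close. It gives the time, the measured TCP pose, the force and the opening at its end, in the units of the state.
- manip.sense(): the state, without advancing time (a new reading comes with each control period).
- optics.snapshot(name): name is "scene" or "side" or "wrist"; returns (picture, depth): 384x512x3 uint8, red, green, blue; 384x512 float32, m along the optical axis (not along the pixel's ray), 0 where there is no reading.
- optics.camera_model(name): a dict with "mtx" (3x3 intrinsics, pixels), "camera_from_world" (4x4, takes a point from world to camera coordinates); the wrist camera has in their place "tool_from_camera" (4x4, takes a point from camera to tool coordinates, whose origin is the TCP and whose axes are the flange's). Camera axes: x right, y up, looking along -z (the intrinsics and any distortion apply to the point x, -y, -z); pixel columns grow to the right and rows downward; lengths in m; the calibration is good to about 2 mm. A picture is of the moment at which its call begins: read the wrist's pose just before it. camera_model takes no time and is no camera call.
- job.sign_off(): hands the job in, once; it reports no verdict.
The state is a dict: "t": time; "q": joint angles; "qd": joint speeds; "tau": joint torques, N m; "tcp_pos": TCP position; "tool_rot": TCP orientation; "force": force on the tool from outside, world axes, zero at the start; "ft_torque": the same for the moment, N m; "finger_gap": opening from 0.0 (shut) to 1.0 (fully open).
Only numpy, scipy, OpenCV 4.12 (cv2) and the standard library are available. Lean on these libraries where they do the work, as an engineer would, in place of code of your own. Each camera call takes 0.05 s, during which the arm holds its last target.

## Working session

There is one attempt and no reset: what is moved stays moved. The work goes in short steps, Python scripts to look and compute and a shell command to move; the robot and the scene stay as the last step left them, time stands still between calls to the robot, and variables do not carry over. Pictures are saved under pics/ and viewed, and the job is handed in when it is done.

```bash
mkdir -p pics; ls
python3 - <<'E'
from station import manip, optics, job
import cv2,numpy as np
s=manip.sense();print({k:np.round(v,3).tolist() for k,v in s.items()})
for n in ("scene","side","wrist"):
    p,d=optics.snapshot(n); np.savez(f"pics/{n}0.npz",p=p,d=d); cv2.imwrite(f"pics/{n}0.png",p[:,:,::-1])
    print(n,optics.camera_model(n), (d>0).mean())
E
```

```text
pics
{'t': 0.0, 'q': [-1.397, 0.528, 1.434, 0.0, 1.181, -0.178], 'qd': [0.001, -0.0, 0.0, 0.001, -0.001, -0.0], 'tau': [-0.001, -44.236, -17.803, -0.0, 0.008, 0.0], 'tcp_pos': [0.215, -0.586, 0.249], 'tool_rot': [0.985, 0.175, 0.0, -0.001], 'force': [-0.866, -0.179, 0.467], 'ft_torque': [0.016, 0.072, 0.047], 'finger_gap': 1.0}
scene {'mtx': array([[409.84154481,   0.        , 257.86148301],
       [  0.        , 409.84154481, 191.60511063],
       [  0.        ,   0.        ,   1.        ]]), 'camera_from_world': array([[-0.11387244,  0.99331952, -0.01869206,  0.03157542],
       [-0.69053907, -0.06560751,  0.72031344,  0.32094116],
       [ 0.71427506,  0.09493144,  0.69339683, -1.34418084],
       [ 0.        ,  0.        ,  0.        ,  1.        ]])} 0.996124267578125
side {'mtx': array([[445.17932132,   0.        , 252.25522649],
       [  0.        , 445.17932132, 193.11403129],
       [  0.        ,   0.        ,   1.        ]]), 'camera_from_world': array([[-0.98062985, -0.195527  , -0.01158858,  0.53797394],
       [ 0.10983707, -0.59792627,  0.79398992, -0.13013162],
       [-0.16217558,  0.77733736,  0.60782046, -1.00659164],
       [ 0.        ,  0.        ,  0.        ,  1.        ]])} 0.9959208170572916
wrist {'mtx': array([[277.18075168,   0.        , 257.78842213],
       [  0.        , 277.18075168, 187.24153575],
       [  0.        ,   0.        ,   1.        ]]), 'tool_from_camera': array([[-2.76071097e-04,  9.53954875e-01,  2.99950031e-01,
         7.56143528e-02],
       [ 9.99999835e-01,  4.14689759e-04, -3.98480591e-04,
         4.74514234e-04],
       [-5.04518708e-04,  2.99949871e-01, -9.53954831e-01,
        -1.24220839e-01],
       [ 0.00000000e+00,  0.00000000e+00,  0.00000000e+00,
         1.00000000e+00]])} 0.9960530598958334
```

View pics/scene0.png

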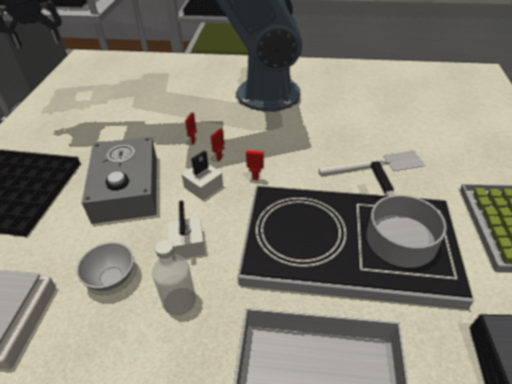

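View pics/side0.png

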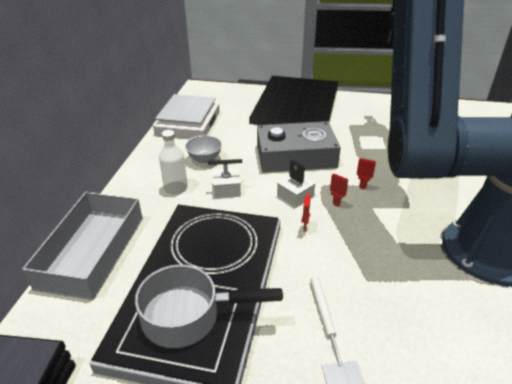

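View pics/wrist0.png

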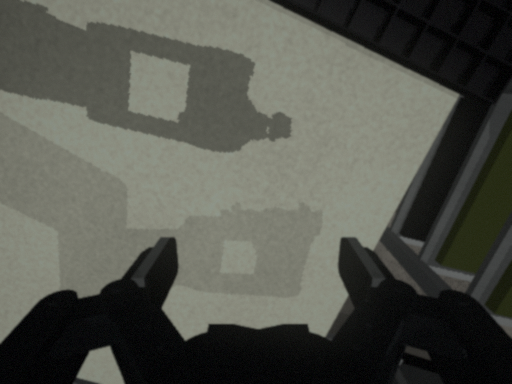

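The scene view shows the pan at (405,230) on the square mark, with its handle towards the robot at about (383,180). The rings are at (302,231). The flat black key is in the block at (203,175), the T key at (183,230), the switch at (120,153) and the button at (117,180). Next I'll measure these.

```bash
cat > h.py <<'E'
import numpy as np,cv2
from station import manip,optics
from scipy.spatial.transform import Rotation as R
from scipy.optimize import least_squares
def cam(n,s=None):
    c=optics.camera_model(n);K=c["mtx"]
    if n=="wrist":
        s=s or manip.sense();T=np.eye(4);T[:3,:3]=R.from_quat(s["tool_rot"]).as_matrix();T[:3,3]=s["tcp_pos"]
        W=T@c["tool_from_camera"]
    else: W=np.linalg.inv(c["camera_from_world"])
    return K,W
def rays(px,K,W):
    px=np.atleast_2d(px).astype(float)
    d=np.c_[(px[:,0]-K[0,2])/K[0,0],-(px[:,1]-K[1,2])/K[1,1],-np.ones(len(px))]
    return W[:3,3],d@W[:3,:3].T
def plane(px,z,K,W):
    o,d=rays(px,K,W);return o+d*((z-o[2])/d[:,2])[:,None]
def cloud(d,K,W):
    v,u=np.mgrid[:d.shape[0],:d.shape[1]]
    o,r=rays(np.c_[u.ravel(),v.ravel()],K,W)
    return (o+r*d.reshape(-1,1)).reshape(*d.shape,3)
def circ(P):
    f=lambda p:np.hypot(P[:,0]-p[0],P[:,1]-p[1])-p[2]
    r=least_squares(f,[*P[:,:2].mean(0),.05],loss='soft_l1',f_scale=.002);return r.x,np.median(abs(r.fun))
E
python3 - <<'E'
from h import *
for n in("scene","side"):
    K,W=cam(n);z=np.load(f"pics/{n}0.npz");p,d=z['p'],z['d'];C=cloud(d,K,W)
    g=p.astype(int).sum(2)/3
    np.save(f"pics/C_{n}.npy",C)
    print(n)
    # rings: bright pixels on hob plane
    v,u=np.nonzero(g>110); P=plane(np.c_[u,v],.04,K,W)
    c0=plane([[302,231]] if n=="scene" else [[213,243]],.04,K,W)[0]
    for it in range(3):
        r=np.hypot(*(P[:,:2]-c0[:2]).T)
        m=(r>.075)&(r<.099)
        inner=P[m&(r<.0875)];outer=P[m&(r>.0875)]
        (a,ra),(b,rb)=circ(inner),circ(outer); c0=(a+b)/2
    print("ring",a,b,ra,rb,len(inner),len(outer))
    # pan rim: cloud z ~0.105
    c=np.array([0,0]); 
    m=(C[...,2]>.095)&(C[...,2]<.112)&(d>0)
    b0=np.zeros_like(m); 
    if n=="scene": b0[190:270,362:450]=1
    else: b0[260:345,132:218]=1
    Q=C[m&b0]; print("rim",circ(Q),len(Q),Q[:,2].max())
    # dark key
    mask=(g<50)&(C[...,2]>.075)
    x=(slice(140,175),slice(185,215)) if n=="scene" else (slice(158,188),slice(285,310))
    Q=C[x][mask[x]];print("key",Q.mean(0),np.median(Q,0),Q.min(0),Q.max(0),len(Q))
    pc=np.linalg.eigh(np.cov(Q[:,:2].T));print(pc[0]**.5,pc[1][:,1])
    for nm,px in (("sw",(120,153)),("btn",(117,180))) if n=="scene" else (("sw",(314,132)),("btn",(276,132))):
        print(nm,C[px[1],px[0]],plane([px],.0725,K,W))
E
python3 - <<'E'
import cv2
for n,(x,y,w,h) in {"scene":(70,110,160,120),"side":(230,90,130,120)}.items():
    i=cv2.imread(f"pics/{n}0.png")[y:y+h,x:x+w];cv2.imwrite(f"pics/{n}0z.png",cv2.resize(i,None,fx=5,fy=5,interpolation=2))
E
```

```text
scene
ring [0.60850059 0.12923674 0.08215239] [0.60850584 0.12923979 0.09323253] 0.0009110327085779593 0.00086769150017868 300 326
rim (array([0.62169988, 0.33329068, 0.06754931]), np.float64(0.0009487024802902894)) 846 0.10747398182132462
key [ 0.46765569 -0.11216622  0.09805033] [ 0.46295726 -0.11613391  0.08974184] [ 0.36788015 -0.12926774  0.07510844] [1.18533283 0.1172967  0.70146271] 152
[0.01293931 0.0893662 ] [-0.96070194 -0.27758204]
sw [ 0.41879623 -0.3329345   0.0608766 ] [[ 0.43270499 -0.32476508  0.0725    ]]
btn [ 0.55034979 -0.28323197  0.09217805] [[ 0.52984176 -0.29616784  0.0725    ]]
side
ring [0.61001443 0.12495392 0.08235363] [0.6097702  0.12447272 0.0932126 ] 0.0013924742287687447 0.0014175441362974453 393 430
rim (array([0.61913278, 0.3331578 , 0.06763821]), np.float64(0.0009067624447542041)) 964 0.10795436045363949
key [ 0.45599458 -0.10181637  0.10029294] [ 0.45515449 -0.11315813  0.09274785] [ 0.37860199 -0.13362246  0.07537707] [0.47586962 0.8098406  0.72138454] 143
[0.01014828 0.1097132 ] [-0.09150288  0.99580481]
sw [ 0.43196435 -0.33717908  0.07392078] [[ 0.43208145 -0.33969606  0.0725    ]]
btn [ 0.53618528 -0.28719169  0.09150333] [[ 0.54093952 -0.32028883  0.0725    ]]
```

View pics/scene0z.png

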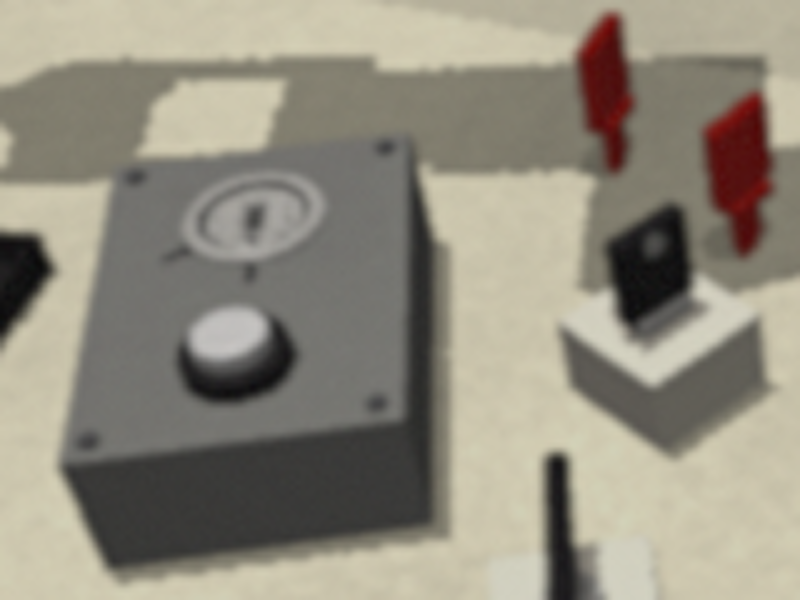

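View pics/side0z.png

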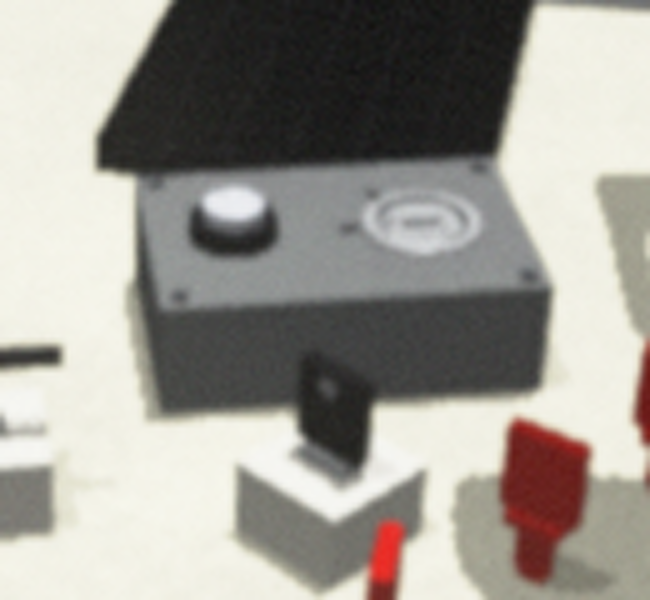

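Run:
```python
from h import *
for n in("scene","side"):
    C=np.load(f"pics/C_{n}.npy");p=np.load(f"pics/{n}0.npz")['p'];g=p.astype(int).mean(2)
    r=np.hypot(C[...,0]-.620,C[...,1]-.333)
    m=(r>.1)&(r<.2)&(g<60)&(C[...,2]>.07)&(C[...,2]<.12)
    m=cv2.erode(m.astype(np.uint8),np.ones((2,2)))>0
    Q=C[m&(C[...,2]>.09)];print(n,len(Q),Q.mean(0),Q.min(0),Q.max(0),np.percentile(Q[:,2],90))
    w,V=np.linalg.eigh(np.cov(Q[:,:2].T));v=V[:,1]*np.sign(V[0,1]);print(w**.5,v,np.degrees(np.arctan2(v[1],v[0])), "from centre",np.degrees(np.arctan2(*( (np.array([.620,.333])-Q.mean(0)[:2])[::-1]))))
    # bowl/bottle etc heights not needed; box console top
    m=(abs(C[...,2]-.07)<.003)&(C[...,1]<-.2)&(C[...,0]<.65)&(C[...,0]>.3)&(g<150)
    Q=C[m][:,:2].astype(np.float32);print("console",cv2.minAreaRect(Q),len(Q))
    m=(abs(C[...,2]-.045)<.003)&(abs(C[...,1]+.11)<.06)&(abs(C[...,0]-.46)<.06)&(g>150)
    Q=C[m][:,:2].astype(np.float32);print("block",cv2.minAreaRect(Q),len(Q))
```

```text
scene 187 [0.48578884 0.29707452 0.09860628] [0.44464441 0.28183663 0.09437735] [0.52412898 0.31176206 0.10135185] 0.10013058266398814
[0.00463528 0.02298675] [0.97447535 0.22449451] 12.973155378732217 from centre 14.985543677261395
console ((0.47901397943496704, -0.3108125329017639), (0.2242874950170517, 0.15060077607631683), 16.820877075195312) 3156
block ((0.4578665494918823, -0.11752727627754211), (0.0726492702960968, 0.07226134091615677), 52.930179595947266) 322
side 473 [0.47998408 0.30250931 0.0969094 ] [0.43632732 0.28396006 0.09001862] [0.52213832 0.31855189 0.10173971] 0.09953004399659235
[0.00511934 0.02459261] [0.9741411  0.22594051] 13.05818958315265 from centre 12.285263693493192
console ((0.4509005546569824, -0.9395589828491211), (1.461451530456543, 0.2957558333873749), 89.77839660644531) 1664
block ((0.4564718008041382, -0.1205022782087326), (0.07400588691234589, 0.07297241687774658), 52.483612060546875) 301
```

```bash
python3 -m inch '[3.25,4.3,0,0, 3.25,4.3,0,0, 3.25,4.3,0,0, 3.25,4.3,0,0, 3.25,4.3,0,0, 3.25,4.3,0,0, 0,0,0,0, 0,0,0,0]' 100
cat > w.py <<'E'
import sys
from h import *
s=manip.sense();p,d=optics.snapshot("wrist");t=sys.argv[1]
cv2.imwrite(f"pics/{t}.png",cv2.resize(p[:,:,::-1],(768,576)) if 0 else p[:,:,::-1])
K,W=cam("wrist",s);np.savez(f"pics/{t}.npz",p=p,d=d,W=W,K=K)
print(np.round(s["tcp_pos"],4),np.round(s["tool_rot"],4),s["t"])
E
python3 w.py w1
```

```text
t: 1.15
tcp_pos: [0.4104, -0.3288, 0.2503]
tool_rot: [0.984, 0.175, -0.0, 0.0]
force: [0.1, 0.8, 0.0]
finger_gap: 1.004
[ 0.4104 -0.3288  0.2503] [ 9.845e-01  1.754e-01 -2.000e-04  2.000e-04] 1.15
```

View pics/w1.png

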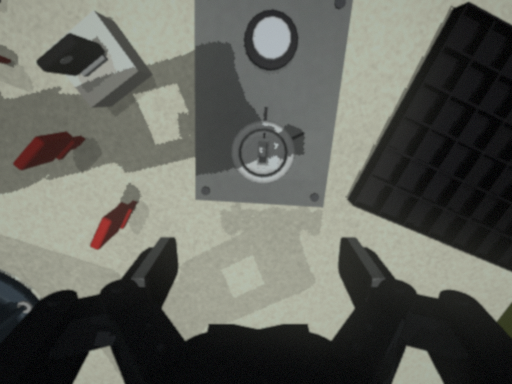

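The wrist view shows the switch barrel at (264,152), its slot vertical in the image, and the button at (271,37). The flat key's block is at upper left.

Run:
```python
from h import *
z=np.load("pics/w1.npz");p,d,K,W=[z[k] for k in("p","d","K","W")]
C=cloud(d,K,W);g=p.astype(int).mean(2)
print("z at switch",np.median(C[146:150,270:276,2]),"btn",np.median(C[30:45,264:279],(0,1)),"panel z",np.median(C[180:190,250:280,2]))
i=cv2.resize(p[:,:,::-1][100:200,210:330],None,fx=6,fy=6,interpolation=2);cv2.imwrite("pics/w1z.png",i)
# collar
m=(g>95)
v,u=np.nonzero(m);P=plane(np.c_[u,v],.074,K,W);c0=plane([[264,152]],.074,K,W)[0][:2]
for _ in range(5):
    r=np.hypot(*(P[:,:2]-c0).T);k=(r>.022)&(r<.036);(c,e)=circ(P[k]);c0=c[:2]
print("collar",c,e,k.sum())
# button
m=np.zeros_like(g,bool);m[:75,235:305]=g[:75,235:305]>150
v,u=np.nonzero(m);zz=np.median(C[m][:,2]);P=plane(np.c_[u,v],zz,K,W)
h=cv2.convexHull(P[:,:2].astype(np.float32))[:,0];print("btn",cv2.minEnclosingCircle(h),zz)
```

```text
z at switch 0.07329327766090935 btn [ 0.5370831  -0.29575631  0.09283976] panel z 0.07110338890220289
collar [ 0.43295193 -0.32862275  0.03076321] 0.0023738447816298823 1103
btn ((0.5368339419364929, -0.296130508184433), 0.01675601862370968) 0.09266966045321401
```

View pics/w1z.png

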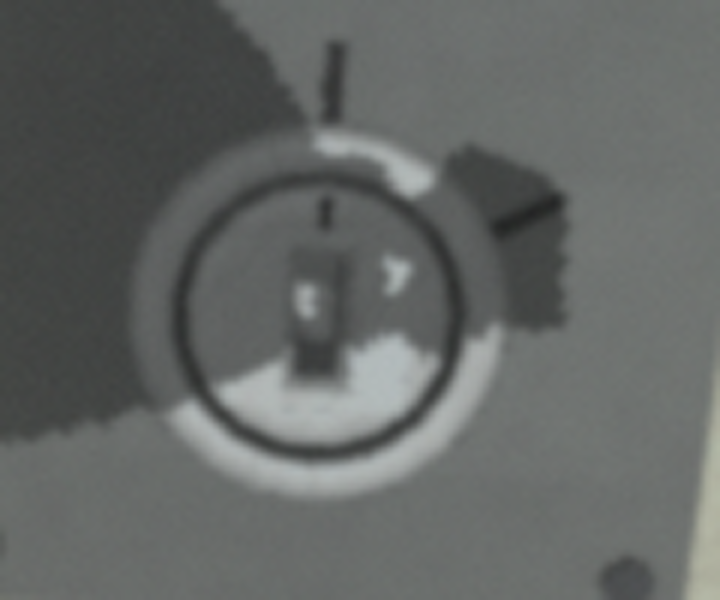

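```bash
python3 -m inch '[1,5,0,0, 1,5,0,0, 0,5,0,0, 0,5,0,0, 0,0,0,0, 0,0,0,0]' 100;python3 w.py w2
```

```text
t: 1.95
tcp_pos: [0.4308, -0.1303, 0.2506]
tool_rot: [0.985, 0.174, 0.0, 0.001]
force: [0.4, -0.4, 0.4]
finger_gap: 1.0
[ 0.4308 -0.1303  0.2506] [9.847e-01 1.744e-01 4.000e-04 7.000e-04] 1.95
```

View pics/w2.png

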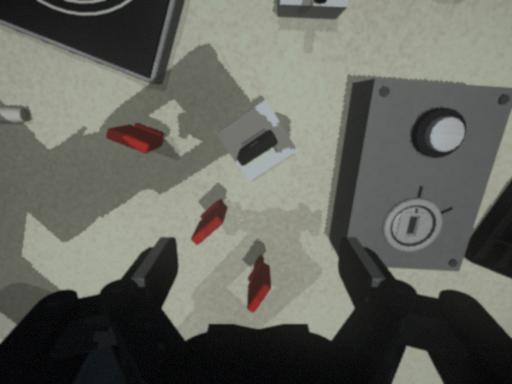

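The key's dark top is at (257,148) and the switch at (413,225). I'll refine both positions.

Run:
```python
from h import *
for t,c0,z0 in(("w1",(264,152),0),("w2",(413,225),0)):
    z=np.load(f"pics/{t}.npz");p,d,K,W=[z[k] for k in("p","d","K","W")]
    C=cloud(d,K,W);g=p.astype(int).mean(2)
    # dark groove around barrel: local-dark via blackhat
    gg=cv2.cvtColor(p,cv2.COLOR_RGB2GRAY);bh=cv2.morphologyEx(gg,cv2.MORPH_BLACKHAT,np.ones((7,7)))
    v,u=np.nonzero(bh>18);P=plane(np.c_[u,v],.0725,K,W);c=plane([c0],.0725,K,W)[0][:2]
    for _ in range(5):
        r=np.hypot(*(P[:,:2]-c).T);k=(r>.020)&(r<.029);(q,e)=circ(P[k]);c=q[:2]
    print(t,"groove",q,e,k.sum())
    k=r<.017;Q=P[k];Q=Q[np.hypot(*(Q[:,:2]-c).T)<.016];print("slot",Q.mean(0),len(Q),cv2.minAreaRect(Q[:,:2].astype(np.float32)))
z=np.load("pics/w2.npz");p,d,K,W=[z[k] for k in("p","d","K","W")];C=cloud(d,K,W);g=p.astype(int).mean(2)
b=np.zeros_like(g,bool);b[120:175,230:285]=1
m=b&(g<60)&(C[...,2]>.06);Q=C[m];print("dark key",Q.min(0),Q.max(0))
T=Q[Q[:,2]>.099];print(len(T),T.mean(0),cv2.minAreaRect(T[:,:2].astype(np.float32)));w,V=np.linalg.eigh(np.cov(T[:,:2].T));print(np.degrees(np.arctan2(V[1,1],V[0,1])),w**.5)
m=b&(abs(C[...,2]-.045)<.003)&(g>90);Q=C[m];print("block",cv2.minAreaRect(Q[:,:2].astype(np.float32)))
for a,x in(("w2z",(slice(95,185),slice(200,310))),("w2y",(slice(180,260),slice(370,460)))):
    cv2.imwrite(f"pics/{a}.png",cv2.resize(p[x][:,:,::-1],None,fx=6,fy=6,interpolation=2))
print(cam("wrist")[1][:3,3])
```

```text
w1 groove [ 0.43148781 -0.32742242  0.02543678] 0.001037269270092133 545
slot [ 0.43189001 -0.33149559  0.0725    ] 72 ((0.4315386116504669, -0.332494854927063), (0.016018623486161232, 0.020944304764270782), 75.49382781982422)
w2 groove [ 0.43119039 -0.32795377  0.0254253 ] 0.0011757416034649006 488
slot [ 0.43213949 -0.32660964  0.0725    ] 104 ((0.432407408952713, -0.3265841007232666), (0.023993082344532013, 0.009453848004341125), 7.5907511711120605)
dark key [ 0.44017295 -0.13525629  0.06010929] [ 0.50188028 -0.10442626  0.3748224 ]
469 [ 0.45916182 -0.11982621  0.10386078] ((0.47099974751472473, -0.11989183723926544), (0.03072631172835827, 0.06169591471552849), 89.87818145751953)
144.24041410868534 [0.00355179 0.01196723]
block ((0.4510105550289154, -0.12295278906822205), (0.06486860662698746, 0.06512543559074402), 20.194570541381836)
[ 0.50198735 -0.10501993  0.37477506]
```

View pics/w2z.png

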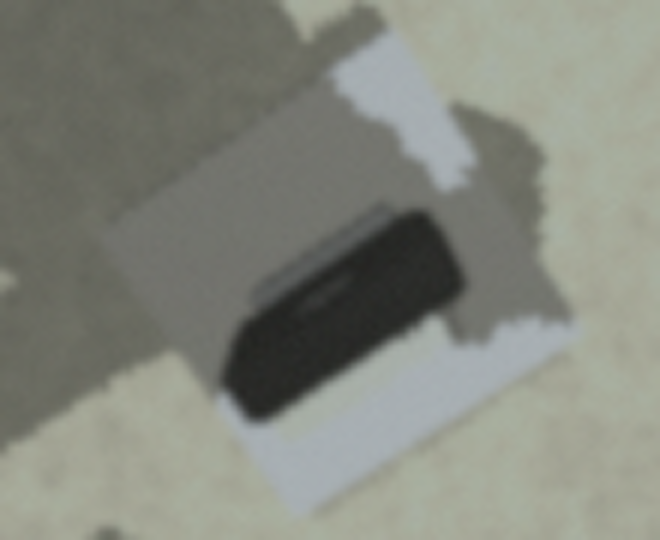

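View pics/w2y.png

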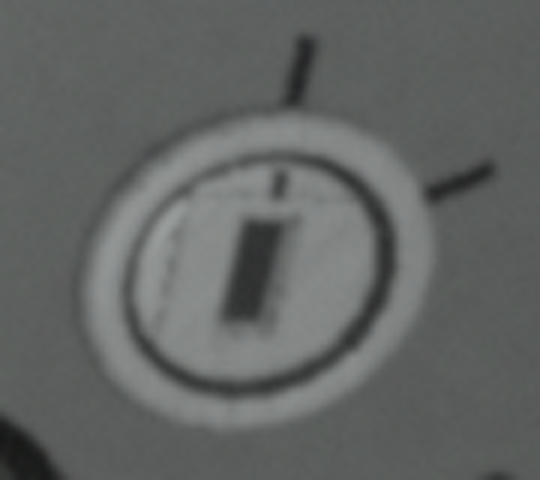

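```bash
python3 -m inch '[0.8,5.4,0,0, 0.8,5.4,0,0, 0.8,5.4,0,0, 0.8,5.4,0,-0.03, 0.8,5.4,0,-0.03, 0.8,5.4,0,-0.03, 0.8,5.4,0,-0.03, 1.1,5.6,-2,0, 0,0,-3,0, 0,0,0,0, 0,0,0,0]' 100;python3 w.py w3
python3 - <<'E'
from h import *
z=np.load("pics/w3.npz");p,d,K,W=[z[k] for k in("p","d","K","W")];C=cloud(d,K,W);g=p.astype(int).mean(2)
m=(C[...,2]>.08)&(C[...,2]<.104)&(g<60)&(np.hypot(C[...,0]-.62,C[...,1]-.333)<.2)&(np.hypot(C[...,0]-.62,C[...,1]-.333)>.095)
Q=C[m];print(len(Q),Q.mean(0),Q.min(0),Q.max(0));T=Q[Q[:,2]>.096]
print(cv2.minAreaRect(T[:,:2].astype(np.float32)),T.mean(0));w,V=np.linalg.eigh(np.cov(T[:,:2].T));print(np.degrees(np.arctan2(V[1,1],V[0,1])),w**.5)
E
```

```text
t: 3.38
tcp_pos: [0.4987, 0.3041, 0.2008]
tool_rot: [0.993, 0.114, 0.0, -0.0]
force: [-0.1, -0.5, 0.2]
finger_gap: 1.001
[0.4987 0.3041 0.2008] [ 9.934e-01  1.145e-01  4.000e-04 -0.000e+00] 3.375
2229 [0.48707053 0.2992425  0.09926314] [0.43594865 0.27884952 0.08725125] [0.5305511  0.31920523 0.10196393]
((0.48266926407814026, 0.2984026074409485), (0.09356722235679626, 0.021125346422195435), 14.036088943481445) [0.48670653 0.29916781 0.09931143]
-166.03397614056868 [0.00571634 0.02656387]
```

View pics/w3.png

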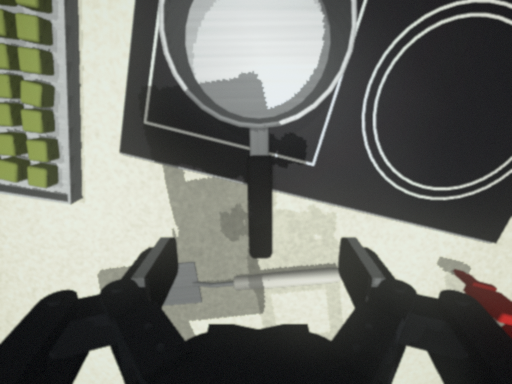

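The handle runs straight up the image at column 260, centred between the fingers. I'll descend and grip it.

```bash
python3 -m inch '[0,-0.2,-4,0, 0,0,-4,0, 0,0,-3,0, 0,0,0,0]' 100; python3 -m inch '[0,0,0,0, 0,0,0,0, 0,0,0,0, 0,0,0,0, 0,0,0,0, 0,0,0,0]' 10 70
```

```text
t: 3.92
tcp_pos: [0.4971, 0.3021, 0.0896]
tool_rot: [0.993, 0.115, -0.001, 0.0]
force: [1.1, 0.1, 0.2]
finger_gap: 1.0
t: 4.68
tcp_pos: [0.4978, 0.3035, 0.0915]
tool_rot: [0.993, 0.116, 0.001, -0.0]
force: [-0.5, -1.1, 6.3]
finger_gap: 0.243
```

```bash
python3 -m inch '[0,-0.6,0,0, -0.1,-1.5,0,0, -0.1,-2,0,0, -0.1,-2,0,0, -0.1,-2,0,0, -0.1,-2,0,0, -0.1,-2,0,0, -0.1,-2,0,0, -0.1,-2,0,0, -0.1,-2,0,0, -0.2,-1.5,0,0, -0.1,-1,0,0, 0,0,0,0, 0,0,0,0]'
cat > chk.py <<'E'
import sys
from h import *
t=sys.argv[1]
for n in("scene","side"):
    K,W=cam(n);p,d=optics.snapshot(n);C=cloud(d,K,W);g=p.astype(int).mean(2)
    cv2.imwrite(f"pics/{n}_{t}.png",p[:,:,::-1])
    m=(C[...,2]>.095)&(C[...,2]<.112)&(d>0)&(g>60)&(np.hypot(C[...,0]-.61,C[...,1]-.127)<.082)
    Q=C[m];a,e=circ(Q);print(n,"rim",a,e,len(Q))
    v,u=np.nonzero(g>110);P=plane(np.c_[u,v],.04,K,W);c0=np.array([.609,.127])
    r=np.hypot(*(P[:,:2]-c0).T);print("ring", circ(P[(r>.0875)&(r<.1)]))
E
python3 chk.py 1
```

```text
t: 6.42
tcp_pos: [0.4867, 0.0972, 0.0913]
tool_rot: [0.993, 0.116, 0.002, 0.0]
force: [-0.5, 0.3, 6.2]
finger_gap: 0.246
scene rim [0.61039829 0.12772299 0.06762894] 0.0009699157964878913 731
ring (array([0.60855555, 0.1290353 , 0.09319702]), np.float64(0.001217019373130221))
side rim [0.60802436 0.127301   0.0676217 ] 0.0009796539037810609 659
ring (array([0.60948248, 0.12442693, 0.09350389]), np.float64(0.0013369887614001763))
```

View pics/scene_1.png

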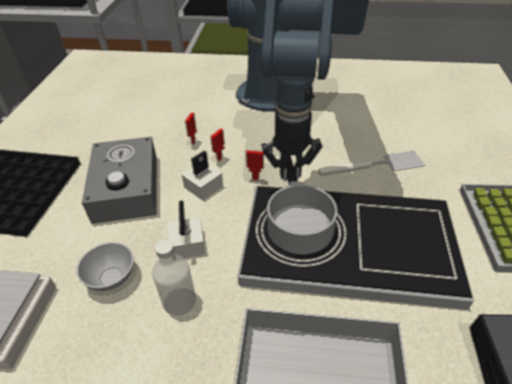

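The pan is centred on the rings to within a few mm. I'll release it, rise, and go to the key.

```bash
python3 -m inch '[0,0,0,0, 0,0,0,0, 0,0,0,0, 0,0,5,0, 0,0,6,0, -0.4,-3,4,-0.17, -0.5,-4,0,-0.18, -0.5,-5,0,-0.18, -0.5,-5,0,-0.18, -0.9,-4.7,0,-0.17, 0,0,-2,0, 0,0,0,0, 0,0,0,0]' 60;python3 w.py w4
python3 - <<'E'
from h import *
z=np.load("pics/w4.npz");p,d,K,W=[z[k] for k in("p","d","K","W")];C=cloud(d,K,W);g=p.astype(int).mean(2)
m=(np.hypot(C[...,0]-.457,C[...,1]+.12)<.05)&(C[...,2]>.06)&(C[...,2]<.12)&(g<60)
Q=C[m];print(len(Q),Q.mean(0),Q.min(0),Q.max(0))
T=Q[Q[:,2]>.098]
print(cv2.minAreaRect(T[:,:2].astype(np.float32)),T.mean(0));w,V=np.linalg.eigh(np.cov(T[:,:2].T));print(np.degrees(np.arctan2(V[1,1],V[0,1])),w**.5)
i=p[:,:,::-1].copy();i[m]=(0,255,0);cv2.imwrite("pics/w4m.png",i)
E
python3 chk.py 2
```

```text
t: 8.15
tcp_pos: [0.4574, -0.1192, 0.2205]
tool_rot: [0.948, -0.318, -0.0, -0.0]
force: [0.8, -0.5, -0.2]
finger_gap: 0.602
[ 0.4574 -0.1192  0.2205] [ 9.481e-01 -3.181e-01 -2.000e-04 -1.000e-04] 8.15
575 [ 0.46198922 -0.12333073  0.10047637] [ 0.44062293 -0.13628283  0.06043857] [ 0.47770086 -0.10608775  0.10565498]
((0.4585909843444824, -0.12079659849405289), (0.01099967397749424, 0.04126972705125809), 53.06968307495117) [ 0.46013396 -0.12200327  0.10325966]
144.30024831342163 [0.00301646 0.01186062]
scene rim [0.61049834 0.12771328 0.06760876] 0.000921083984382759 726
ring (array([0.60853454, 0.1290325 , 0.09322992]), np.float64(0.0011466049313847565))
side rim [0.60820116 0.12738134 0.06757761] 0.0009548387702323774 657
ring (array([0.60971827, 0.12481662, 0.0931851 ]), np.float64(0.0013348075670065948))
```

View pics/w4.png

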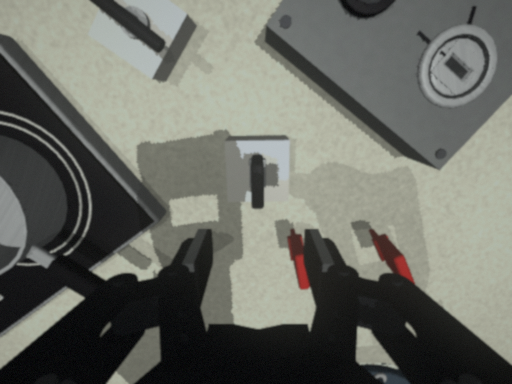

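Run:
```python
from h import *
z=np.load("pics/w4.npz");p,d,K,W=[z[k] for k in("p","d","K","W")];C=cloud(d,K,W);q=p.astype(int)
m=(q[...,0]>110)&(q[...,1]<50)
s=manip.sense();Rm=R.from_quat(s["tool_rot"]).as_matrix();L=(C[m]-[.4586,-.1208,.08])@Rm
print(L.min(0),L.max(0)); k=L[:,1]<.07; print(L[k].min(0),L[k].max(0),np.percentile(L[k],[5,95],axis=0))
```

```text
[-0.11699828  0.00063731 -0.26457215] [ 0.07489103  0.16563358 -0.00984842]
[-0.11699828  0.00063731 -0.26457215] [ 0.07489103  0.0546459  -0.01076197] [[-0.11522368  0.02603648 -0.12948071]
 [-0.01227344  0.05347095 -0.01116245]]
```

Run:
```python
from h import *
C=np.load("pics/C_scene.npy");p=np.load("pics/scene0.npz")['p'].astype(int)
m=(p[...,0]>110)&(p[...,1]<60);n,l,st,ce=cv2.connectedComponentsWithStats(m.astype(np.uint8))
for i in range(1,n):
    if st[i,4]>30:
        Q=C[l==i];print(np.round(ce[i]),np.median(Q,0),np.percentile(Q,[5,95],axis=0))
```

```text
[254. 152.] [0.42282007 0.00930574 0.09059591] [[ 0.4185413  -0.00800854  0.08749426]
 [ 0.42585085  0.02688184  0.09277237]]
```

Run:
```python
from h import *
C=np.load("pics/C_scene.npy");p=np.load("pics/scene0.npz")['p'].astype(int)
m=(p[...,0]>80)&(p[...,1]<.45*p[...,0])&(C[...,2]>.03)&(C[...,2]<.2);n,l,st,ce=cv2.connectedComponentsWithStats(m.astype(np.uint8))
for i in range(1,n):
    if st[i,4]>30:
        Q=C[l==i];print(np.round(ce[i]),np.median(Q,0),np.percentile(Q,[5,95],axis=0))
```

```text
[190. 126.] [ 0.29915125 -0.18065578  0.06713643] [[ 0.27677655 -0.18503021  0.0387996 ]
 [ 0.30744833 -0.17613356  0.09168579]]
[217. 141.] [ 0.35722145 -0.09423432  0.06809323] [[ 0.34114035 -0.10375683  0.03981998]
 [ 0.37142215 -0.08582922  0.09144827]]
[254. 160.] [0.42489494 0.00943314 0.07067323] [[ 0.41985521 -0.006607    0.04010515]
 [ 0.42776791  0.02604875  0.09185653]]
```

The red keys are about 10 cm away, so the way is clear. I'll descend on the flat key.

```bash
python3 -m inch '[0.1,-0.2,-4,0, 0,0,-4,0, 0,0,-4,0, 0,0,-2,0, 0,0,0,0, 0,0,0,0]' 60; python3 -m inch '[0,0,0,0, 0,0,0,0, 0,0,0,0, 0,0,0,0, 0,0,0,0]' 0 80
```

```text
t: 9.05
tcp_pos: [0.4591, -0.1217, 0.0811]
tool_rot: [0.948, -0.318, 0.001, 0.0]
force: [0.1, 0.5, -0.1]
finger_gap: 0.601
t: 9.68
tcp_pos: [0.459, -0.1219, 0.0812]
tool_rot: [0.948, -0.319, 0.001, 0.0]
force: [0.5, 0.3, 6.3]
finger_gap: 0.134
```

```bash
python3 -m inch '[0,0,1,0, 0,0,2,0, 0,0,4,0, 0,0,5,0, -0.4,-2.6,0,0.15, -0.4,-3,0,0.16, -0.4,-3,0,0.16, -0.4,-3,0,0.16, -0.4,-3,0,0.16, -0.4,-3,0,0.15, -0.4,-3,0,0, 0,0,-3,0, 0,0,0,0, 0,0,0,0]' ;python3 w.py w5
python3 - <<'E'
from h import *
for n,(x,y,w,h) in {"scene":(70,90,120,120),"side":(230,60,130,120)}.items():
    p,d=optics.snapshot(n);np.savez(f"pics/{n}_5.npz",p=p,d=d);cv2.imwrite(f"pics/{n}_5z.png",cv2.resize(p[y:y+h,x:x+w,::-1],None,fx=5,fy=5,interpolation=2))
E
```

```text
t: 11.42
tcp_pos: [0.4303, -0.3274, 0.1708]
tool_rot: [0.989, 0.146, -0.0, -0.0]
force: [-0.1, -0.3, -0.1]
finger_gap: 0.135
[ 0.4303 -0.3274  0.1708] [ 9.894e-01  1.455e-01 -1.000e-04 -1.000e-04] 11.425
```

View pics/w5.png

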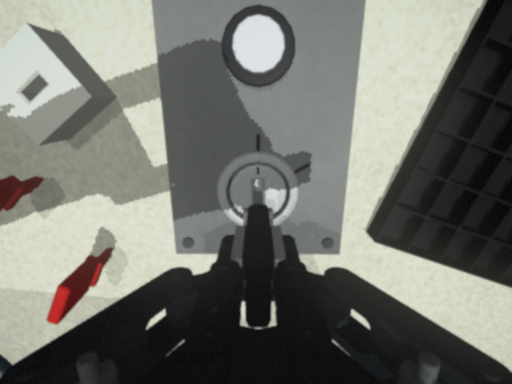

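View pics/scene_5z.png

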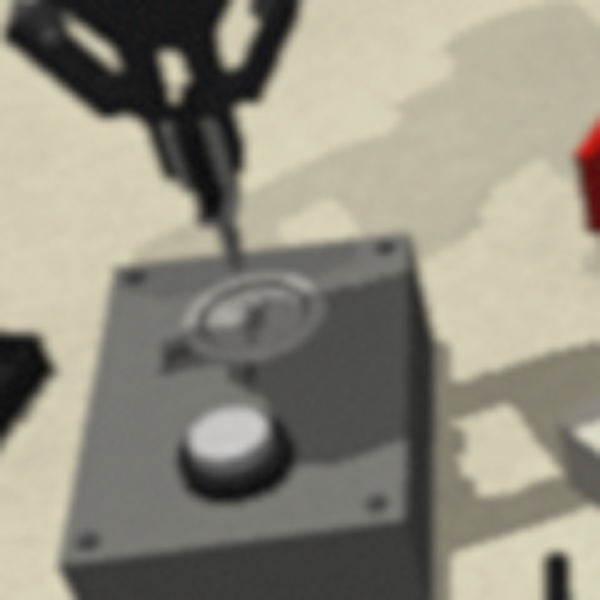

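View pics/side_5z.png

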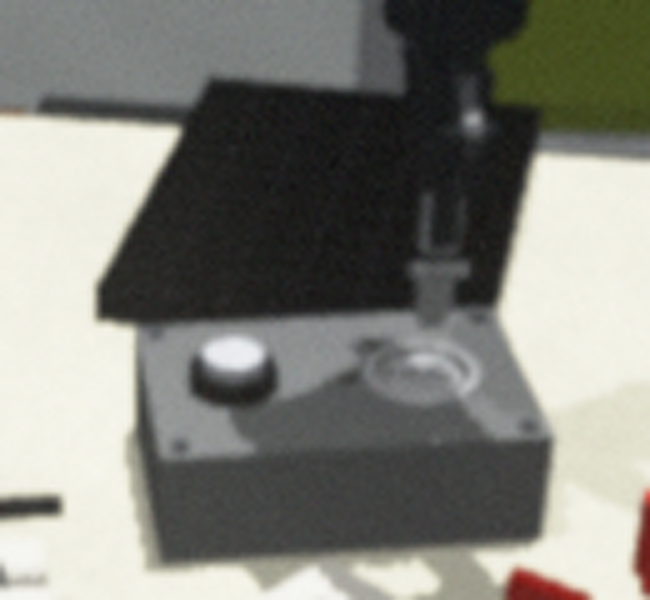

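Run:
```python
from h import *
a=np.radians(16.7);X=np.array([np.cos(a),np.sin(a)]);Y=np.array([-X[1],X[0]])
for n,tip,sl in(("side",(316.6,124.4),None),("scene",(117.2,143),None)):
    K,W=cam(n);t=plane([tip],.1005,K,W)[0]
    z=np.load(f"pics/{n}0.npz");gg=cv2.cvtColor(z['p'],cv2.COLOR_RGB2GRAY);bh=cv2.morphologyEx(gg,cv2.MORPH_BLACKHAT,np.ones((7,7)))
    v,u=np.nonzero(bh>12);P=plane(np.c_[u,v],.0725,K,W);c=np.array([.4313,-.3277])
    for _ in range(5):
        r=np.hypot(*(P[:,:2]-c).T);k=(r>.018)&(r<.030);q,e=circ(P[k]);c=q[:2]
    D=t[:2]-c;print(n,"tip",t,"slot",q,e,k.sum(),"tip-slot along,across",D@X,D@Y)
```

```text
side tip [ 0.4262794  -0.33502949  0.1005    ] slot [ 0.43147217 -0.33178392  0.02428367] 0.0016732928393589554 34 tip-slot along,across -0.005906401532289253 -0.0016164811841872222
scene tip [ 0.42899221 -0.32589452  0.1005    ] slot [ 0.42970956 -0.32544853  0.02447364] 0.0017691611127030257 79 tip-slot along,across -0.0008152586808390125 -0.00022103901670848978
```

Run:
```python
from h import *
p=np.load("pics/side_5.npz")['p'];cv2.imwrite("pics/side_5zz.png",cv2.resize(p[105:150,290:340,::-1],None,fx=13,fy=13,interpolation=cv2.INTER_CUBIC))
p0=np.load("pics/side0.npz")['p'];cv2.imwrite("pics/side_0zz.png",cv2.resize(p0[105:150,290:340,::-1],None,fx=13,fy=13,interpolation=cv2.INTER_CUBIC))
g=p.astype(int).mean(2)
for v in range(112,127): print(v,g[v,306:328].astype(int))
```

```text
112 [26 27 25 29 30 42 58 75 74 72 63 71 73 72 73 74 72 64 40 31 27 30]
113 [30 25 28 28 33 52 74 95 96 89 87 85 91 93 92 95 92 79 45 34 29 32]
114 [27 26 23 25 30 50 69 91 94 92 84 92 91 89 93 90 89 78 43 34 31 31]
115 [26 22 25 25 30 41 63 75 86 84 81 83 81 83 81 69 70 56 38 31 35 31]
116 [32 25 23 27 28 27 44 67 81 83 84 80 84 82 71 54 38 34 33 29 29 32]
117 [27 28 26 28 24 26 42 63 77 85 84 83 86 86 70 40 29 30 29 31 26 32]
118 [27 28 28 29 29 29 43 58 79 85 86 83 85 82 63 40 29 31 25 29 32 31]
119 [27 27 26 27 28 30 38 61 80 83 87 87 86 80 66 41 29 30 27 29 31 33]
120 [26 29 27 28 29 34 48 68 82 80 83 84 85 81 68 48 41 39 46 42 42 43]
121 [44 45 47 41 47 55 58 72 83 87 85 85 88 85 82 78 69 73 73 72 75 78]
122 [ 93  92  96  95  94  99  93  89  86  86  87  85  91 100 109 111 105  97
  90  90  91 103]
123 [130 130 133 133 134 134 128 108  94  86  84  85  97 114 133 131 123 109
  92  83  85 104]
124 [143 144 144 142 142 143 138 119 104  91  91  95 109 126 133 128 125 118
 106  93  98 108]
125 [142 142 145 142 145 144 143 132 115 111 115 115 124 131 131 123 126 126
 119 117 120 118]
126 [135 139 139 139 143 143 146 142 140 136 138 137 137 139 128 123 124 124
 125 123 125 122]
```

View pics/side_5zz.png

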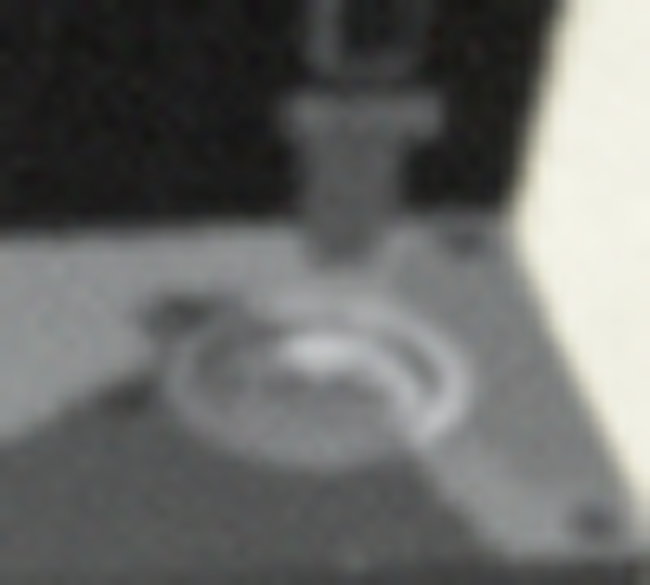

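View pics/side_0zz.png

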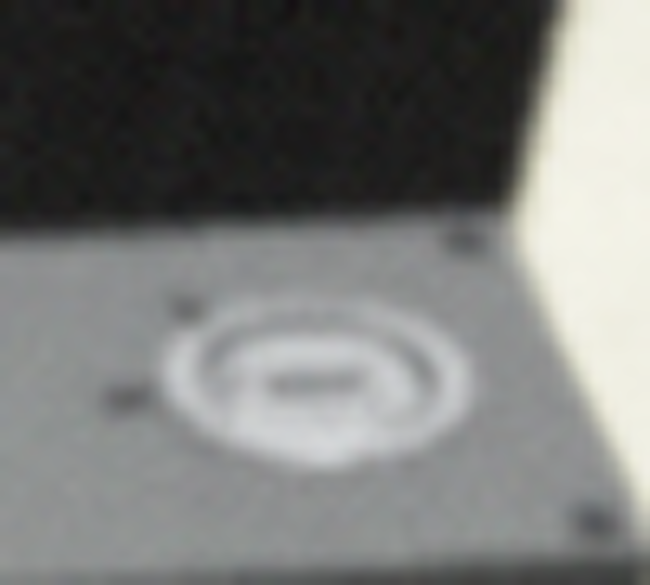

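Lateral alignment is good. The key is about 2 mm short along the slot, so I'll shift +0.2 cm in x and insert.

```bash
python3 -m inch '[0.2,0,-1,0, 0,0,-1,0, 0,0,-0.7,0, 0,0,-0.4,0, 0,0,-0.3,0, 0,0,-0.3,0]'
python3 - <<'E'
from h import *
s=manip.sense();print(np.round(s["tcp_pos"],4),np.round(s["force"],1))
E
```

```text
t: 12.32
tcp_pos: [0.4326, -0.3279, 0.1345]
tool_rot: [0.989, 0.145, 0.0, 0.0]
force: [-1.7, 1.9, 18.6]
finger_gap: 0.128
[ 0.4326 -0.3279  0.1345] [-1.7  1.9 18.6]
```

```bash
python3 -m inch '[0,0,0,0, 0,0,0,0]'; python3 w.py w6;python3 - <<'E'
from h import *
for n,(x,y,w,h) in {"scene":(95,125,50,45),"side":(290,105,50,45)}.items():
    p,d=optics.snapshot(n);np.savez(f"pics/{n}_6.npz",p=p,d=d);cv2.imwrite(f"pics/{n}_6z.png",cv2.resize(p[y:y+h,x:x+w,::-1],None,fx=13,fy=13,interpolation=cv2.INTER_CUBIC))
p=np.load("pics/w6.npz")['p'];cv2.imwrite("pics/w6z.png",cv2.resize(p[130:290,190:330,::-1],None,fx=4,fy=4,interpolation=2))
s=manip.sense();print(s["ft_torque"])
E
```

```text
t: 12.58
tcp_pos: [0.4326, -0.3279, 0.1347]
tool_rot: [0.989, 0.145, 0.0, 0.0]
force: [-0.8, 2.0, 8.9]
finger_gap: 0.132
[ 0.4326 -0.3279  0.1347] [9.894e-01 1.454e-01 2.000e-04 4.000e-04] 12.575
[0.35411368 0.33304383 0.00366856]
```

View pics/side_6z.png

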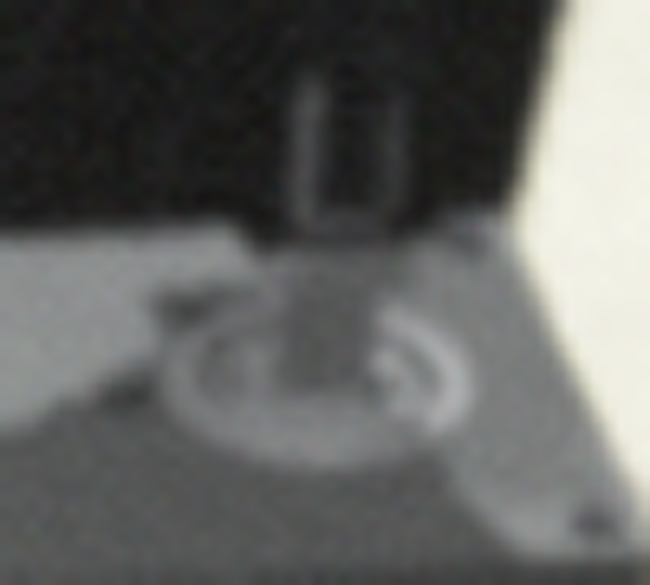

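View pics/scene_6z.png

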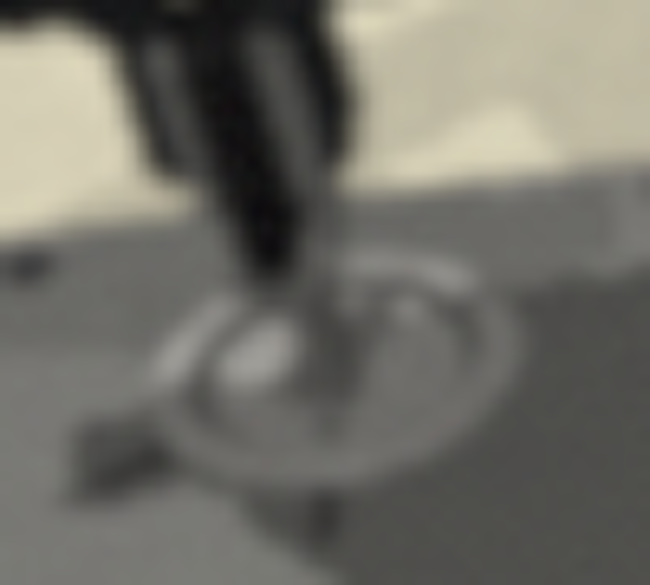

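View pics/w6z.png

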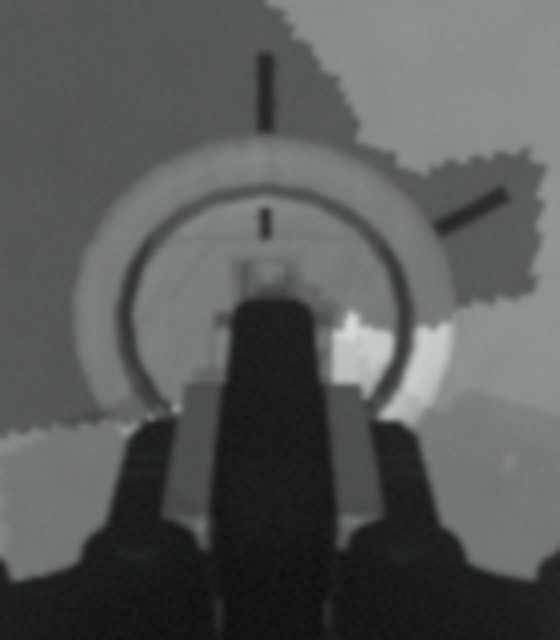

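The bow sits about 1.3 mm to the right of the slot axis (+y in world is needed), and the side force agrees. I'll correct that and push.

```bash
python3 -m inch '[0,0,0.1,0, -0.03,0.12,0,0, 0,0,-0.2,0, 0,0,-0.2,0, 0,0,-0.2,0]'
python3 - <<'E'
from h import *
s=manip.sense();print(np.round(s["tcp_pos"],4),np.round(s["force"],1),np.round(s["ft_torque"],2))
E
```

```text
t: 13.35
tcp_pos: [0.4329, -0.3266, 0.1281]
tool_rot: [0.989, 0.145, 0.001, 0.0]
force: [3.3, 0.8, 1.9]
finger_gap: 0.133
[ 0.4329 -0.3266  0.1281] [3.3 0.8 1.9] [ 0.23 -0.69 -0.05]
```

```bash
python3 -m inch '[0.06,0.02,-0.3,0, 0,0,-0.4,0, 0,0,-0.4,0, 0,0,-0.4,0, 0,0,-0.2,0]'
python3 - <<'E'
from h import *
s=manip.sense();print(np.round(s["tcp_pos"],4),np.round(s["force"],1),np.round(s["ft_torque"],2))
E
```

```text
t: 13.98
tcp_pos: [0.433, -0.3263, 0.1111]
tool_rot: [0.989, 0.145, 0.0, 0.0]
force: [4.8, 1.1, 2.2]
finger_gap: 0.132
[ 0.433  -0.3263  0.1111] [4.8 1.1 2.2] [ 0.26 -0.84  0.01]
```

```bash
python3 -m inch '[0,0,-0.15,0, 0,0,-0.15,0, 0,0,-0.1,0]';python3 -m inch '[0,0,-0.1,0, 0,0,0,0]'; python3 w.py w7
python3 - <<'E'
from h import *
for n,(x,y,w,h) in {"side":(290,90,50,45)}.items():
    p,d=optics.snapshot(n);cv2.imwrite(f"pics/{n}_7z.png",cv2.resize(p[y:y+h,x:x+w,::-1],None,fx=13,fy=13,interpolation=cv2.INTER_CUBIC))
E
```

```text
t: 14.35
tcp_pos: [0.4331, -0.3265, 0.1086]
tool_rot: [0.989, 0.145, 0.0, 0.0]
force: [2.8, 3.4, 15.9]
finger_gap: 0.132
t: 14.6
tcp_pos: [0.433, -0.3265, 0.1086]
tool_rot: [0.989, 0.145, 0.001, 0.001]
force: [2.5, 3.8, 17.0]
finger_gap: 0.132
[ 0.433  -0.3265  0.1086] [9.894e-01 1.454e-01 5.000e-04 7.000e-04] 14.6
```

View pics/side_7z.png

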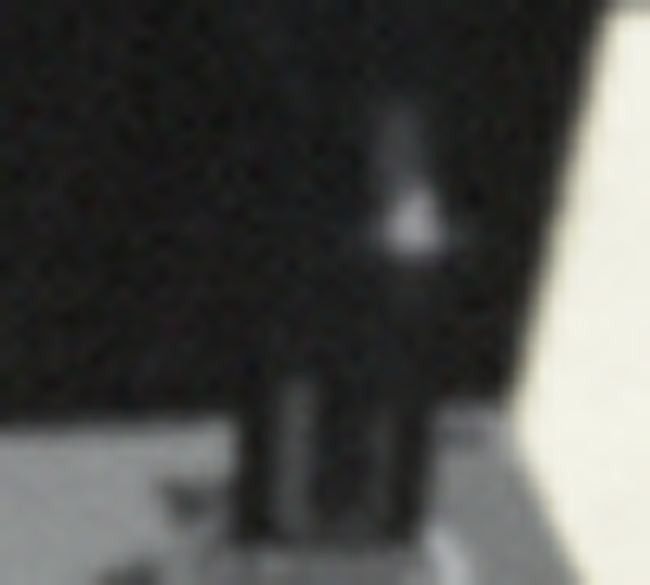

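The key is home: TCP z is 0.1086 as predicted, and it has met a firm stop. Now I'll turn it clockwise.

```bash
python3 -m inch '[0,0,0.1,-0.08, 0,0,0,-0.14, 0,0,0,-0.14, 0,0,0,-0.14, 0,0,0,-0.14, 0,0,0,-0.14, 0,0,0,-0.14, 0,0,0,-0.13, 0,0,0,0]'
python3 - <<'E'
from h import *
s=manip.sense();print(np.round(s["tcp_pos"],4),np.round(s["force"],1),np.round(s["ft_torque"],2),np.degrees(2*np.arctan2(s["tool_rot"][1],s["tool_rot"][0])))
E
```

```text
t: 15.82
tcp_pos: [0.4326, -0.3277, 0.1086]
tool_rot: [0.929, -0.37, 0.001, 0.001]
force: [1.0, -0.5, 9.5]
finger_gap: 0.129
[ 0.4326 -0.3277  0.1086] [ 1.  -0.5  9.5] [-0.04 -0.2  -0.06] -43.44468248723287
```

```bash
python3 -m inch '[0,0,0,-0.05, 0,0,0,-0.04, 0,0,0,-0.04, 0,0,0,0]'
cat > st.py <<'E'
from h import *
s=manip.sense();print(np.round(s["tcp_pos"],4),np.round(s["force"],1),np.round(s["ft_torque"],2),np.degrees(2*np.arctan2(s["tool_rot"][1],s["tool_rot"][0])))
E
python3 st.py
```

```text
t: 16.32
tcp_pos: [0.4328, -0.3276, 0.1086]
tool_rot: [0.903, -0.429, 0.001, 0.001]
force: [0.7, 0.5, 9.8]
finger_gap: 0.131
[ 0.4328 -0.3276  0.1086] [0.7 0.5 9.8] [ 0.04 -0.32  0.03] -50.85895351406247
```

```bash
python3 w.py w8
python3 - <<'E'
from h import *
p=np.load("pics/w8.npz")['p'];cv2.imwrite("pics/w8z.png",cv2.resize(p[100:290,170:350,::-1],None,fx=3.2,fy=3.2,interpolation=2))
E
```

```text
[ 0.4328 -0.3276  0.1086] [ 0.9031 -0.4294  0.001   0.0011] 16.325
```

View pics/w8z.png

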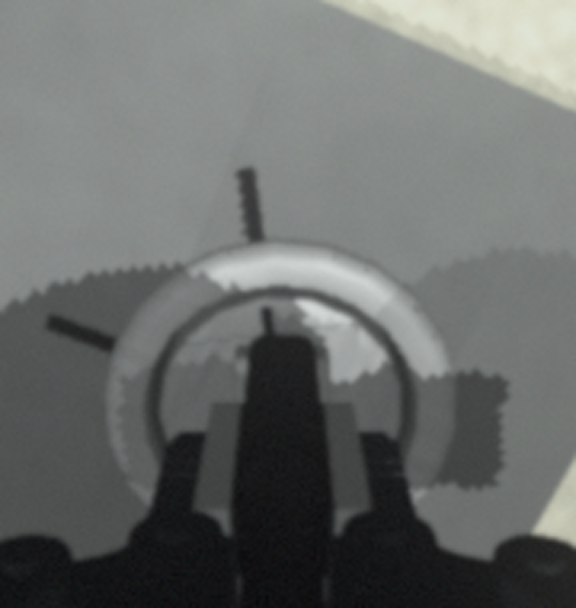

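Run:
```python
from h import *
z=np.load("pics/w8.npz");K,W=z["K"],z["W"]
f=lambda u,v,h:plane([[170+u/3.2,100+v/3.2]],h,K,W)[0][:2]
c=f(282,395,.0735)
def fitc():
    e=[f(u,v,.0725) for u,v in((152,395),(412,395),(282,289),(175,330),(392,332))];return circ(np.array(e))
c=fitc()[0][:2];print(fitc())
for nm,a,h in(("bar",(267,320),.0725),("bar0",(264,309),.0725),("bar1",(271,333),.0725),("on_out",(246,170),.07),("on_in",(258,238),.07),("off_out",(48,321),.07),("off_in",(112,347),.07)):
    D=f(*a,h)-c;print(nm,np.degrees(np.arctan2(D[1],D[0])),np.hypot(*D))
```

```text
(array([ 0.43117054, -0.32786225,  0.02619535]), np.float64(0.0006429314493028443))
bar -42.135095365446006 0.019344127804454218
bar0 -41.55928869838386 0.02164407751185877
bar1 -43.33006895804368 0.016594196588893547
on_out -42.850755261392145 0.04823820477147435
on_in -43.32047452157906 0.03505304559772006
off_out 17.61677948083062 0.04917618071599948
off_in 18.58510550464023 0.03584151545778755
```

```bash
python3 -m inch '[0,0,0,-0.04, 0,0,0,-0.04, 0,0,0,0]'; python3 st.py
```

```text
t: 16.75
tcp_pos: [0.4329, -0.3276, 0.1087]
tool_rot: [0.886, -0.463, 0.001, 0.002]
force: [1.8, 0.2, 8.7]
finger_gap: 0.127
[ 0.4329 -0.3276  0.1087] [1.8 0.2 8.7] [ 0.09 -0.5   0.72] -55.218325770022446
```

The moment rose to 0.72 Nm, so the switch is at its stop. I'll ease back within the play, release and rise.

```bash
python3 -m inch '[0,0,0,0.08, 0,0,0,0]'; python3 st.py; python3 -m inch '[0,0,0,0, 0,0,0,0, 0,0,0,0, 0,0,2,0, 0,0,4,0, 0,0,4,0, 0,0,0,0]' 50; python3 w.py w9
```

```text
t: 17.0
tcp_pos: [0.4329, -0.3275, 0.1086]
tool_rot: [0.903, -0.429, 0.001, 0.001]
force: [2.5, -0.1, 8.2]
finger_gap: 0.13
[ 0.4329 -0.3275  0.1086] [ 2.5 -0.1  8.2] [ 0.15 -0.34  0.01] -50.810331391085235
t: 17.88
tcp_pos: [0.4338, -0.3277, 0.2101]
tool_rot: [0.903, -0.43, 0.003, 0.001]
force: [-0.0, 0.0, 0.1]
finger_gap: 0.499
[ 0.4338 -0.3277  0.2101] [ 0.903  -0.4295  0.0029  0.0014] 17.875
```

View pics/w9.png

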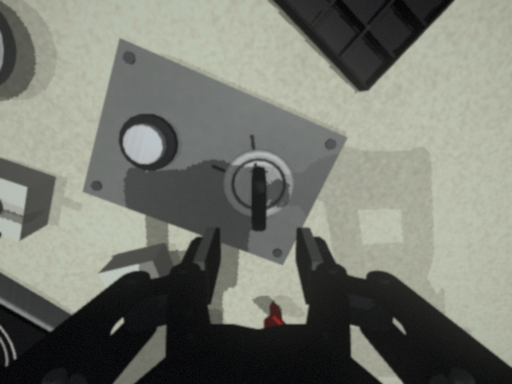

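```bash
python3 -m inch '[0,0,0,0, 3.4,1.0,0,0, 3.4,1.1,0,0, 3.5,1.1,0,0, 0,0,-3,0, 0,0,-3,0, 0,0,-2,0, 0,0,0,0]' 0 40; python3 st.py
python3 - <<'E'
from h import *
z=np.load("pics/w9.npz");p,d,K,W=[z[k] for k in("p","d","K","W")];C=cloud(d,K,W);g=p.astype(int).mean(2)
m=(np.hypot(C[...,0]-.4313,C[...,1]+.3277)<.035)&(C[...,2]>.08)&(C[...,2]<.16)&(g<60)
Q=C[m];print(np.percentile(Q[:,2],[5,50,95]));T=Q[Q[:,2]>.122];print(cv2.minAreaRect(T[:,:2].astype(np.float32)))
E
python3 w.py w10
```

```text
t: 18.92
tcp_pos: [0.5337, -0.2927, 0.1239]
tool_rot: [0.903, -0.43, -0.004, -0.001]
force: [-0.3, -0.4, 0.6]
finger_gap: -0.001
[ 0.5337 -0.2927  0.1239] [-0.3 -0.4  0.6] [-0.04  0.04  0.03] -50.888489211590965
[0.09523546 0.13060265 0.13188055]
((0.4316612184047699, -0.3270534574985504), (0.011400713585317135, 0.042654022574424744), 39.34299850463867)
[ 0.5337 -0.2927  0.1239] [ 9.030e-01 -4.296e-01 -3.800e-03 -9.000e-04] 18.925
```

View pics/w10.png

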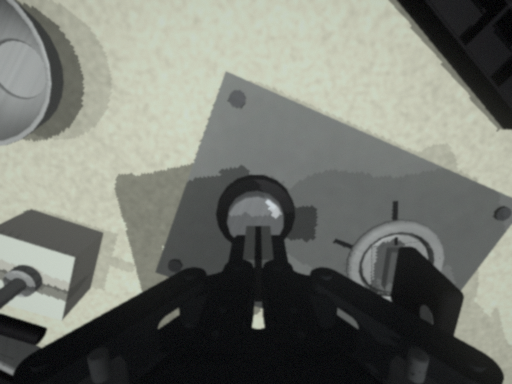

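The key's top is at z 0.131, so it is home and upright. I'll press the button.

```bash
python3 -m inch '[0.3,-0.3,-0.8,0, 0,0,-0.4,0, 0,0,-0.3,0, 0,0,-0.2,0, 0,0,0,0]'; python3 st.py
```

```text
t: 19.6
tcp_pos: [0.5387, -0.2973, 0.1106]
tool_rot: [0.903, -0.43, 0.0, 0.0]
force: [-1.0, 0.9, 1.1]
finger_gap: 0.001
[ 0.5387 -0.2973  0.1106] [-1.   0.9  1.1] [ 0.02  0.08 -0.02] -50.88903633600176
```

```bash
python3 -m inch '[0,0,-0.2,0, 0,0,-0.2,0, 0,0,0,0]'; python3 st.py;  python3 -m inch '[0,0,-0.15,0, 0,0,-0.1,0, 0,0,0,0]'; python3 st.py
```

```text
t: 19.98
tcp_pos: [0.5387, -0.2974, 0.1065]
tool_rot: [0.903, -0.43, 0.0, 0.0]
force: [-0.2, 0.1, 4.1]
finger_gap: 0.001
[ 0.5387 -0.2974  0.1065] [-0.2  0.1  4.1] [0.08 0.16 0.05] -50.89040133746063
t: 20.35
tcp_pos: [0.5387, -0.2973, 0.105]
tool_rot: [0.903, -0.43, 0.0, 0.0]
force: [-2.6, 1.3, 10.4]
finger_gap: -0.002
[ 0.5387 -0.2973  0.105 ] [-2.6  1.3 10.4] [0.22 0.43 0.01] -50.88290546165073
```

The force rose past the 5 N spring to 10 N, so the button is bottomed. I'll retract and check everything.

```bash
python3 -m inch '[0,0,2,0, 0,0,4,0, 0,0,6,0, -3,-2,3,0, -4,-2,0,0, 0,0,0,0, 0,0,0,0]'; python3 w.py w11; python3 chk.py 9
python3 - <<'E'
from h import *
z=np.load("pics/w11.npz");p,d,K,W=[z[k] for k in("p","d","K","W")];C=cloud(d,K,W);g=p.astype(int).mean(2)
m=(np.hypot(C[...,0]-.537,C[...,1]+.296)<.012)&(C[...,2]<.11);print("btn z",np.median(C[m][:,2]))
m=(np.hypot(C[...,0]-.4313,C[...,1]+.3277)<.035)&(C[...,2]>.08)&(C[...,2]<.16)&(g<60)
Q=C[m];print(np.percentile(Q[:,2],[5,50,95]))
cv2.imwrite("pics/w11z.png",cv2.resize(p[60:250,150:400,::-1],None,fx=3,fy=3,interpolation=2))
E
python3 st.py
```

```text
t: 21.22
tcp_pos: [0.4689, -0.3372, 0.2533]
tool_rot: [0.903, -0.43, -0.0, -0.0]
force: [1.0, -0.7, -0.5]
finger_gap: 0.002
[ 0.4689 -0.3372  0.2533] [ 9.029e-01 -4.300e-01 -0.000e+00 -3.000e-04] 21.225
scene rim [0.61057    0.12775383 0.06763189] 0.0009052103516253504 734
ring (array([0.60854728, 0.12908187, 0.09318666]), np.float64(0.001087636049150395))
side rim [0.60804    0.12735335 0.06756861] 0.0010702364883938553 651
ring (array([0.60969991, 0.12475403, 0.09320082]), np.float64(0.00137138543380088))
btn z 0.09257637160620996
[0.09551712 0.13040803 0.13181527]
[ 0.4694 -0.3368  0.2532] [-0.3  0.1  0.1] [0.02 0.06 0.05] -50.82618176109852
```

View pics/scene_9.png

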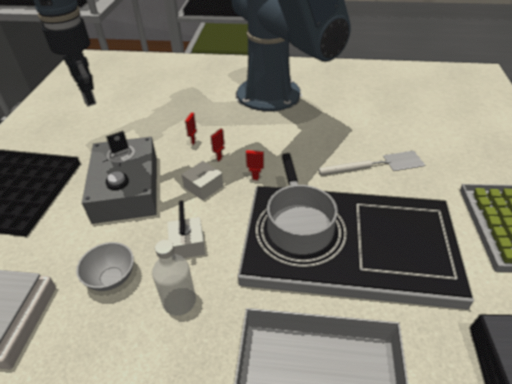

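View pics/w11.png

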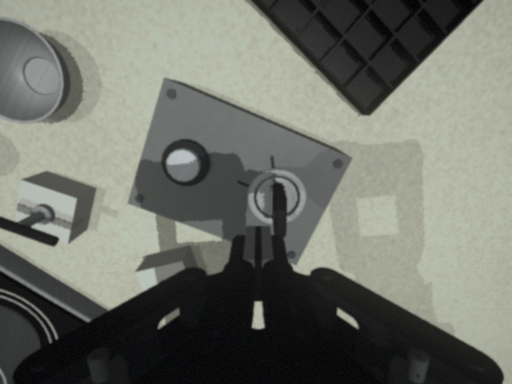

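Everything is in place: the pan is on the rings at (302,220) in the scene view, the key at (120,145) in that view, in line with the on mark, and the button is up (z 0.0926). I'm handing in.

```bash
python3 -c "
from station import job
print(job.sign_off())"
```

```text
the job is handed in; nothing more can be done
None
```

The job is done and handed in at about 21 s of the 72 s allowed; sign-off reports no verdict, so the results below are my own measurements.

- **Pan:** I slid it by its handle onto the ring mark without lifting it. In the last check its centre was 2.4 mm from the mark's in the scene camera and 3.1 mm in the side camera. The two cameras disagree by about 4 mm on where the mark is, well inside the 18 mm limit.
- **Key:** The first push of the flat key stopped about 8 mm into the slot. I shifted it 1.2 mm sideways and it then went fully home. Its top measured 0.131 m above the table, against 0.1305 m expected.
- **Switch:** I turned it clockwise until the resistance rose to 0.72 Nm, which means it is at the stop. The barrel's line was within about 1° of the "on" mark just before that last bit of turning.
- **Start button:** I pressed it until the force reached 10 N, past the 5 N spring. It came back up afterwards, with its top at 0.0926 m as before.
- **Everything else:** The T-handled key, bowl, bottle and spatula looked unmoved in the last picture, though I did not measure them. The gripper was clear of everything, with about zero force.

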